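# Fetch the hemmed-in lamp module for testing

## Robot

A 6-joint arm with a two-finger parallel gripper is mounted at the origin on the work surface. World frame = base frame: x ahead of the robot, y to its left, z up, the work surface at z = 0. Lengths are in m, angles in rad, forces in N, time in s.
With the tool pointing down it reaches from about 0.35 to 0.975 m from the base axis. Payload 4.9 kg.
Tool frame: the origin (TCP) lies midway between the tips of the shut fingers; the grasp point (between the pads) lies 19 mm behind it; z points along the fingers, y is the line along which they close (so a half turn about z gives the same grasp; the last joint's range is limited). The gripper opens to 85 mm and grips with 20 to 120 N. Pads are 22 mm wide; open, the fingers measure 114 mm over their backs; the gripper's body (76 mm by 85 mm) begins 54 mm behind the grasp point. The pads swing forward as they close: fully open they stand 13 mm farther back than shut.
Start: joints at [-1.295, 0.053, 1.613, -0, 1.476, -0.119], TCP at [0.24, -0.577, 0.231] pointing down, gripper open.
Joint ranges: [-3.01, 3.01], [-1.01, 2.22], [0.06, 2.58], [-1.02, 4.17], [0.09, 2.62], [-3.14, 3.14]. Speed limits (rad/s): [2.57, 2.57, 3.14, 3.14, 3.14, 3.14].

## Interface

Orientations are given as a unit quaternion [w, x, y, z].
In Python, from plant import state, grab_frame, job_done, cut_out, place_of gives the robot as it stands.
- The arm moves only by the tool jog_arm, never from a script. Its argument "motion" is text: rows parted by semicolons, each of 7 numbers parted by spaces: the opening in per cent of the stroke, from 0 (shut) to 100 (fully open), then the shift along the tool's x, y, z as a fraction of full scale, then the turn, a rotation vector about the tool's x, y, z as a fraction of full scale. A call has exactly 5 rows; each row is the pose to reach, as a shift and turn from the pose commanded when the call began, along the tool's axes at that moment; what a row does not reach only later rows make up. Full scale, the value 1, is 50 cm for a shift and 1.5 rad for a turn. A row lasts 1/8 s, in which the tool goes at most 62.5 mm and 10.7 degrees, less where a joint would pass 70% of its speed; a pose out of reach is approached as far as the arm can. A call with a number of a shift or a turn outside -1 to 1 is refused whole. A call with a gripper value outside its range is refused whole. The fingers move at their own pace and stop on an object; the grip force is fixed at half the most. Time passes only in rows, so rows that repeat a pose let the fingers close, or fill a call up. It gives the time, the measured TCP pose, the force, the opening and the grip force at its end, in the units of the state.
- state(): the state, without advancing time (a new reading comes with each control period).
- grab_frame(name): name is "scene" or "top" or "wrist"; returns a dict with "color" (384x512x3 uint8, red, green, blue), "range_z" (384x512 float32, m along the optical axis (not along the pixel's ray), 0 where there is no reading), "intrinsics" (3x3 intrinsics, pixels), "k1" (the pictures are not rectified: a ray, as slopes to the right and down, at radius r is drawn at 1 + k1 r^2 times it, then the intrinsics apply), "world_from_camera" (4x4, takes a point from camera to world coordinates). Camera axes: x right, y up, looking along -z (the intrinsics and any distortion apply to the point x, -y, -z); pixel columns grow to the right and rows downward; lengths in m; the calibration is good to about 2 mm. A picture is of the moment at which its call begins.
- job_done(): hands the job in; it is judged then, once.
Trained networks look in the newest picture that a camera, given by its name, has taken for a name from the list of things; names that differ only in an ending like _2 or _b are one class to them, and where a whole thing is asked for, a point or a joint stands for the part that bears it (a point fixed in the world has none). Each returns a list of dicts, best first, with "p" (0 to 1); they miss things now and then, are a little off and sometimes report something else, mostly with a low value. They report only what shows in the picture. A call takes as long as a camera call.
- cut_out(camera, thing): "pixels" (384x512 bool, what is visible of it).
- place_of(camera, thing): "at" ([x, y, z] in m, in world coordinates, good to about 4 mm: a listed point, or the origin of a listed thing).
The state is a dict: "time": time; "joint_pos": joint angles; "joint_vel": joint speeds; "joint_efforts": joint torques, N m; "tool_pos": TCP position; "tool_rot": TCP orientation; "contact_force": force on the tool from outside, world axes, zero at the start; "ft_torque": the same for the moment, N m; "gripper_width": opening from 0.0 (shut) to 1.0 (fully open); "grasp_force": force on a finger pad.
Only numpy, scipy, OpenCV 4.12 (cv2) and the standard library are available. Lean on these libraries where they do the work, as an engineer would, in place of code of your own. Each camera call takes 0.05 s, during which the arm holds its last target. There are 200 camera calls.

## Task

The finned lamp module in the middle of the round tray is hemmed in by three containers: first clear all three containers off the tray and stand them on the grey mat. With all three standing there, put the lamp module upright into the ring of the test socket, then put every container back upright in the middle of the very pad it came from. Keep the containers upright all the time and leave the spool, the screwdriver and the multimeter where they are.

Things in the scene. Friction and masses are not known exactly. Their poses are not given: they have to be found in the camera images.
- can_mid (a point): spray can: bare aluminium top and foot, grey middle, domed shoulder, narrow black nozzle. Round, 45 mm diameter, 114 mm tall, straight-sided from 0 to 92 mm above its base. About 0.2 kg. Its point is on its axis, half-way up (57 mm above the base); z is up. It starts on one of the tray's three outer pads; grip it 74 to 80 mm above its base, so that the fingertips stay above the lamp.
- bottle_mid (a point): amber glass bottle with a paper band and a wide black screw cap. Round, 48 mm diameter, 110 mm tall, straight-sided from 0 to 88 mm above its base, cap 32 mm across. About 0.2 kg. Its point is on its axis, half-way up (55 mm above the base); z is up. It starts on another of the outer pads; grip it 74 to 80 mm above its base, so that the fingertips stay above the lamp.
- canister_mid (a point): square white plastic canister with a grey lid, 40 x 40 mm, 102 mm tall (lid 37 x 37 mm, from 88 mm up). About 0.15 kg. Its point is on its axis, half-way up (51 mm above the base); z is up. Its x and y axes are square to its side faces. It starts on the remaining outer pad, at any yaw; grip it across two opposite faces, 74 to 80 mm above its base, so that the fingertips stay above the lamp.
- lamp_mid (a point): LED lamp module: dark finned round heat sink with an aluminium rim and a yellow light disc on top. To grip it is a plain round, 54 mm diameter, 50 mm tall. About 0.16 kg. Its point is on its axis, half-way up (25 mm above the base); z is up. It starts on the middle pad of the tray, light disc up; only a few mm separate it from the containers, which are taller. Grip it 25 to 35 mm above its base so that the fingers stay above the socket's lip.
- tray: fixed round aluminium tray, 200 mm diameter, 6 mm thick; origin at the centre of its underside, its top 6 mm higher. Flat black pads on top: one of 68 mm diameter in the middle under the lamp, three of 60 mm with centres 62 mm from the middle, at 0, 120 and 240 degrees from its x axis. Each container starts in the middle of an outer pad, which one varies, and must come back to it.
- mat: fixed flat grey mat, 150 mm along its x, 230 mm along its y, 3 mm thick, empty at the start: the side area on which the three containers are stood. Its origin is at the centre of its underside on the table, the top is 3 mm higher.
- socket: fixed test socket for the lamp: black plate 120 x 120 mm with a steel ring in its middle, inner diameter 70 mm, outer 80 mm, and two brass posts at two corners. Its origin is at the centre of its underside on the table. The floor within the ring is 10 mm above the table; the ring's lip is 15 mm above the table (5 mm deep). A seated lamp has its half-way point 35 mm above the table.
- spool: bystander, leave alone: solder spool standing on end, 60 mm diameter, 40 mm tall; origin at the centre of its underside.
- driver: bystander, leave alone: screwdriver lying beyond the work; its x axis points along it to the tip.
- meter: bystander, leave alone: orange hand multimeter lying on its back beyond the work, 150 (its x) x 80 (its y) x 42 mm; origin at the centre of its underside.

How it is judged:
On the way, in this order (a step that is already met when the one before it is completed fails the run):
1. all three containers stand released on the mat, the lamp still in the middle of the tray (x of can_mid in the frame of mat between -0.075 and 0.075 m and y of can_mid in the frame of mat between -0.115 and 0.115 m and z of can_mid in the frame of mat between 0.054 and 0.066 m and angle between each of can_mid, bottle_mid, canister_mid's own z axis and vertical below 0.12 rad and contact force between the fingers and can below 0.1 N and x of bottle_mid in the frame of mat between -0.075 and 0.075 m and y of bottle_mid in the frame of mat between -0.115 and 0.115 m and z of bottle_mid in the frame of mat between 0.052 and 0.064 m and contact force between the fingers and bottle below 0.1 N and x of canister_mid in the frame of mat between -0.075 and 0.075 m and y of canister_mid in the frame of mat between -0.115 and 0.115 m and z of canister_mid in the frame of mat between 0.048 and 0.06 m and contact force between the fingers and canister below 0.1 N and distance of lamp_mid from where it was at the start of the episode below 0.03 m), for 0.2 s.
2. the lamp sits released in the socket's ring while all three containers still stand on the mat (x of can_mid in the frame of mat between -0.075 and 0.075 m and y of can_mid in the frame of mat between -0.115 and 0.115 m and z of can_mid in the frame of mat between 0.054 and 0.066 m and angle between each of can_mid, bottle_mid, canister_mid's own z axis and vertical below 0.12 rad and contact force between the fingers and can below 0.1 N and x of bottle_mid in the frame of mat between -0.075 and 0.075 m and y of bottle_mid in the frame of mat between -0.115 and 0.115 m and z of bottle_mid in the frame of mat between 0.052 and 0.064 m and contact force between the fingers and bottle below 0.1 N and x of canister_mid in the frame of mat between -0.075 and 0.075 m and y of canister_mid in the frame of mat between -0.115 and 0.115 m and z of canister_mid in the frame of mat between 0.048 and 0.06 m and contact force between the fingers and canister below 0.1 N and horizontal distance between lamp_mid and socket below 0.012 m and z of lamp_mid in the frame of socket between 0.031 and 0.038 m and angle between lamp_mid's own z axis and vertical below 0.1 rad and contact force between the fingers and lamp below 0.1 N), for 0.2 s.
At the end, for the whole second after the job is handed in: Each container stands upright (within 0.12 rad) and at rest, its centre within 15 mm of where it started; the lamp stands upright (within 0.1 rad) on the floor of the socket ring (half-way point 31 to 38 mm above the table, within 12 mm of the centre), released and at rest (horizontal distance between lamp_mid and socket below 0.012 m and z of lamp_mid in the frame of socket between 0.031 and 0.038 m and angle between lamp_mid's own z axis and vertical below 0.1 rad and contact force between the fingers and lamp below 0.1 N and distance of each of can_mid, bottle_mid, canister_mid from where it was at the start of the episode below 0.015 m and angle between each of can_mid, bottle_mid, canister_mid's own z axis and vertical below 0.12 rad and linear speed of each of can, bottle, canister, lamp below 0.02 m/s); the robot touches nothing.
It fails at once if a container is tipped by more than 0.5 rad (angle between any of can_mid, bottle_mid, canister_mid's own z axis and vertical above 0.5 rad).
It fails at once if the spool, the screwdriver or the multimeter is moved by more than 20 mm (distance of any of spool, driver, meter from where it was at the start of the episode above 0.02 m).
It also fails if it takes over 144 s, if anything falls off the work surface, if the arm or the gripper's body presses on something with over 40 N, if the wrist force passes 120 N, or if a joint passes its speed limit or range.

## Working session

There is one attempt and no reset: what is moved stays moved. The work goes in short steps, Python scripts to look and compute and a tool call to move; the robot and the scene stay as the last step left them, time stands still between calls to the robot, and variables do not carry over. Pictures are saved under pics/ and viewed, at most 14 in all, crops included, and the job is handed in when it is done.

Besides the shell and the picture viewer there is one more tool, called after ">>>" as name(argument=value, ...) on one line, values as JSON. jog_arm: Moves the arm, as the interface text tells. Shift numbers are shares of 50 cm and turn numbers shares of 1.5 rad, none past 1 either way. Its arguments: {"type":"object","properties":{"motion":{"type":"string"}},"required":["motion"]}

```bash
mkdir -p pics; ls
cat > h.py <<'E'
import numpy as np, cv2
from plant import *
def px2w(f,uv,z=None):
    """pixels (N,2) -> world using depth"""
    K=np.array(f["intrinsics"]);k=f["k1"];T=np.array(f["world_from_camera"])
    uv=np.asarray(uv,float).reshape(-1,2)
    n=cv2.undistortPoints(uv.reshape(-1,1,2),K,np.array([k,0,0,0,0.])).reshape(-1,2)
    d=f["range_z"][uv[:,1].astype(int),uv[:,0].astype(int)]
    ray=np.c_[n[:,0],-n[:,1],-np.ones(len(n))]
    if z is not None:
        r=ray@T[:3,:3].T; d=(z-T[2,3])/r[:,2]
    return (ray*d[:,None])@T[:3,:3].T+T[:3,3]
def cloud(f,mask):
    v,u=np.nonzero(mask&(f["range_z"]>0)); return px2w(f,np.c_[u,v])
E
python3 - <<'E'
from h import *
s=state(); print({k:np.round(v,3).tolist() for k,v in s.items()})
for c in ("top","scene"):
    f=grab_frame(c); cv2.imwrite(f"pics/{c}0.png",f["color"][...,::-1])
    print(c,np.round(f["world_from_camera"],2).tolist())
    for t in "can_mid bottle_mid canister_mid lamp_mid tray mat socket spool meter driver".split():
        print(c,t,[(round(r["p"],2),np.round(r["at"],3).tolist()) for r in place_of(c,t)[:2]])
E
```

```text
pics
{'time': 0.0, 'joint_pos': [-1.295, 0.053, 1.614, -0.0, 1.476, -0.119], 'joint_vel': [-0.001, 0.0, -0.001, 0.001, 0.0, 0.001], 'joint_efforts': [-0.001, -39.369, -37.018, -0.0, 0.007, 0.0], 'tool_pos': [0.24, -0.576, 0.23], 'tool_rot': [-0.001, 0.981, 0.196, -0.0], 'contact_force': [0.554, 0.488, -0.419], 'ft_torque': [-0.012, -0.074, -0.005], 'grasp_force': 0.0, 'gripper_width': 0.997}
top [[-0.03, 1.0, -0.09, 0.5], [-1.0, -0.03, 0.01, -0.1], [0.01, 0.09, 1.0, 1.29], [0.0, 0.0, 0.0, 1.0]]
top can_mid [(0.66, [0.53, -0.201, 0.062])]
top bottle_mid []
top canister_mid [(0.69, [0.763, 0.19, -0.004]), (0.56, [0.567, -0.307, 0.06])]
top lamp_mid [(0.78, [0.519, -0.266, 0.03]), (0.56, [0.563, 0.015, 0.003])]
top tray [(0.63, [0.532, -0.2, 0.062]), (0.6, [0.518, -0.268, 0.003])]
top mat [(0.69, [0.493, 0.273, -0.002])]
top socket [(0.94, [0.561, 0.013, 0.002])]
top spool [(0.64, [0.742, -0.162, 0.001]), (0.59, [0.573, -0.542, 0.0])]
top meter [(0.89, [0.763, 0.192, -0.004])]
top driver [(0.73, [0.743, -0.161, 0.002])]
scene [[0.8, -0.35, 0.5, 1.12], [0.61, 0.48, -0.64, -0.8], [-0.02, 0.81, 0.59, 0.68], [0.0, 0.0, 0.0, 1.0]]
scene can_mid [(0.63, [0.464, -0.286, 0.063]), (0.59, [0.534, -0.199, 0.064])]
scene bottle_mid [(0.61, [0.464, -0.283, 0.061]), (0.23, [0.522, -0.259, 0.03])]
scene canister_mid [(0.93, [0.568, -0.303, 0.058]), (0.39, [0.744, -0.16, 0.001])]
scene lamp_mid [(0.5, [0.52, -0.262, 0.032])]
scene tray [(0.94, [0.522, -0.265, -0.005])]
scene mat [(0.72, [0.492, 0.276, 0.004])]
scene socket [(0.85, [0.565, 0.008, -0.0]), (0.32, [0.746, -0.163, 0.001])]
scene spool [(0.83, [0.575, -0.547, -0.002])]
scene meter [(0.82, [0.761, 0.188, 0.003])]
scene driver [(0.93, [0.744, -0.162, 0.002])]
```

View pics/top0.png

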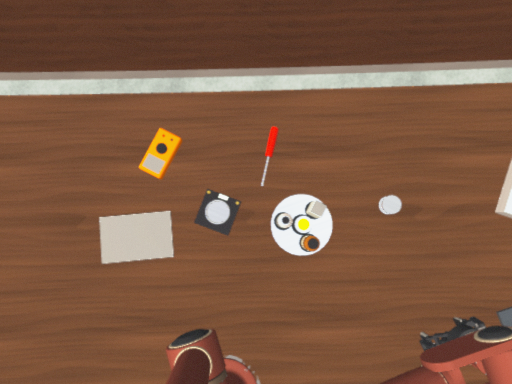

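View pics/scene0.png

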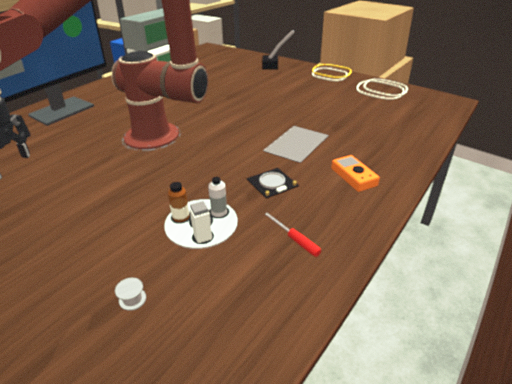

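The top picture shows the can at (285,220), the canister at (316,208), the bottle at (310,242) and the lamp at (303,225) on the tray. The socket is at (217,211) and the empty mat at (137,237). The positions agree with 62 mm pads at about 80/200/320°. I'll go above the tray for a close look.

>>> jog_arm(motion="100 0.55 -0.26 -0.1 0 0 0; 100 0.55 -0.26 -0.1 0 0 0; 100 0.55 -0.26 -0.1 0 0 0; 100 0.55 -0.26 -0.1 0 0 0; 100 0.55 -0.26 -0.1 0 0 0")

```text
time: 1.72
tool_pos: [0.4454, -0.3495, 0.2819]
tool_rot: [0.0, 0.981, 0.196, 0.0]
contact_force: [0.9, -0.6, -0.2]
gripper_width: 0.999
grasp_force: 0.0
```

```bash
cat >> h.py <<'E'
from scipy.spatial.transform import Rotation as Ro
def goto(p,ang=None):
    """shift and turn shares to reach TCP p, tool down, closing axis y at heading ang deg (mod 180, nearest)"""
    s=state(); q=s["tool_rot"]; R=Ro.from_quat([q[1],q[2],q[3],q[0]]); M=R.as_matrix()
    h=np.degrees(np.arctan2(M[1,1],M[0,1]))
    if ang is None: ang=h
    a=h+((ang-h+90)%180-90); t=np.radians(a)
    y=np.array([np.cos(t),np.sin(t),0]); z=np.array([0,0,-1.]); x=np.cross(y,z)
    G=np.c_[x,y,z]
    print("t",round(s["time"],1),"tcp",np.round(s["tool_pos"],3),"h",round(h,1),"->",round(a,1),"j6",round(s["joint_pos"][5],2))
    print("shift",np.round(M.T@(np.array(p)-s["tool_pos"])/.5,3),"turn",np.round(Ro.from_matrix(M.T@G).as_rotvec()/1.5,3))
E
python3 - <<'E'
from h import *
goto([.50,-.29,.29])
f=grab_frame("wrist"); print(np.round(f["world_from_camera"],3).tolist(), np.round(f["intrinsics"],0).tolist())
E
```

```text
t 1.7 tcp [ 0.445 -0.349  0.282] h -67.4 -> -67.4 j6 0.38
shift [ 0.147 -0.068 -0.016] turn [ 0. -0.  0.]
[[0.386, 0.874, 0.294, 0.521], [-0.923, 0.365, 0.124, -0.317], [0.001, -0.319, 0.948, 0.425], [0.0, 0.0, 0.0, 1.0]] [[318.0, 0.0, 258.0], [0.0, 318.0, 198.0], [0.0, 0.0, 1.0]]
```

Run:
```python
from h import *
f=grab_frame("wrist"); cv2.imwrite("pics/w0.png",f["color"][...,::-1])
for t in "can_mid bottle_mid canister_mid lamp_mid tray".split():
    print(t,[(round(r["p"],2),np.round(r["at"],3).tolist()) for r in place_of("wrist",t)[:2]])
H,W=f["range_z"].shape; v,u=np.mgrid[:H,:W]
P=px2w(f,np.c_[u.ravel(),v.ravel()]); m=(f["range_z"].ravel()>0)
near=m&(np.hypot(P[:,0]-.521,P[:,1]+.263)<.13)
for n,c,lo,hi in (("can",(.532,-.2),.105,.135),("bottle",(.464,-.284),.107,.13),("canister",(.568,-.304),.1,.115),("lamp",(.521,-.263),.05,.06)):
    q=P[near&(np.hypot(P[:,0]-c[0],P[:,1]-c[1])<.035)&(P[:,2]>lo)&(P[:,2]<hi)]
    if len(q)<10: print(n,len(q)); continue
    r=cv2.minAreaRect(q[:,:2].astype(np.float32)*1000); print(n,len(q),"rect",np.round(r[0],1),np.round(r[1],1),round(r[2],1),"z",round(np.median(q[:,2]),3))
tr=P[near&(abs(P[:,2]-.006)<.003)]; print("tray circ",cv2.minEnclosingCircle(tr[:,:2].astype(np.float32)*1000))
```

```text
can_mid [(0.89, [0.531, -0.204, 0.06])]
bottle_mid [(0.72, [0.463, -0.283, 0.057])]
canister_mid [(0.63, [0.568, -0.303, 0.059]), (0.62, [0.534, -0.203, 0.058])]
lamp_mid [(0.6, [0.519, -0.263, 0.032])]
tray []
can 1132 rect [ 531.4 -202.8] [31.4 33.5] 85.1 z 0.119
bottle 861 rect [ 460.2 -281.9] [31.1 30.8] 67.5 z 0.117
canister 1816 rect [ 564.9 -304.3] [37.6 37.3] 61.2 z 0.108
lamp 2075 rect [ 519.2 -262.7] [54.  53.2] 48.2 z 0.057
tray circ ((518.2691040039062, -263.4222412109375), 128.51483154296875)
```

View pics/w0.png

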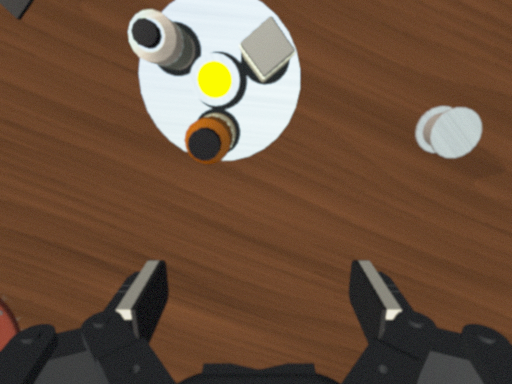

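The wrist picture shows the can cap at (147,33), the canister lid at (268,48), the lamp at (214,80) and the bottle cap at (205,143). The measured distances to the lamp are 61, 61 and 62 mm, against a nominal 62. The canister's faces lie at 61°. I'll take the bottle first with the present tool heading, which is tangential.

>>> jog_arm(motion="100 0.08 -0.11 0.06 0 0 0; 100 0.08 -0.11 0.1 0 0 0; 100 0.08 -0.11 0.2 0 0 0; 100 0.08 -0.11 0.3 0 0 0; 100 0.08 -0.11 0.38 0 0 0")

```text
time: 2.7
tool_pos: [0.4583, -0.2856, 0.0887]
tool_rot: [-0.001, 0.981, 0.195, -0.001]
contact_force: [0.1, 0.4, 0.3]
gripper_width: 1.002
grasp_force: 0.0
```

Run:
```python
from h import *
goto([.461,-.282,.061])
```

```text
t 2.7 tcp [ 0.458 -0.286  0.089] h -67.5 -> -67.5 j6 0.48
shift [ 0.008 -0.004  0.055] turn [-0.001  0.001  0.   ]
```

>>> jog_arm(motion="100 0 0 0.06 0 0 0; 100 0 0 0.06 0 0 0; 35 0 0 0.06 0 0 0; 30 0 0 0.06 0 0 0; 30 0 0 0.06 0 0 0")

```text
time: 3.32
tool_pos: [0.461, -0.2858, 0.0637]
tool_rot: [0.001, 0.981, 0.196, 0.001]
contact_force: [-0.8, 2.5, 4.5]
gripper_width: 0.549
grasp_force: 60.8
```

>>> jog_arm(motion="30 0 0 -0.1 0 0 0; 30 0 0 -0.2 0 0 0; 30 0 0 -0.3 0 0 0; 30 0 0 -0.32 0 0 0; 30 0 0 -0.32 0 0 0")

```text
time: 3.95
tool_pos: [0.46, -0.285, 0.2213]
tool_rot: [0.0, 0.981, 0.196, 0.0]
contact_force: [-0.5, 0.7, -2.4]
gripper_width: 0.545
grasp_force: 62.4
```

Run:
```python
from h import *
f=grab_frame("top")
for t in ("mat","socket"):
    m=max(cut_out("top",t),key=lambda r:r["p"])["pixels"]
    v,u=np.nonzero(m); P=px2w(f,np.c_[u,v],.003 if t=="mat" else .010)
    r=cv2.minAreaRect(P[:,:2].astype(np.float32)*1000); print(t,r)
    if t=="mat":
        c=np.array(r[0])/1000; B=cv2.boxPoints(r)/1000; e=[B[1]-B[0],B[2]-B[1]]
        y=max(e,key=np.linalg.norm); y/=np.linalg.norm(y); y*=np.sign(y[1]); x=np.array([y[1],-y[0]])
        for p in ((-.045,-.078),(.045,0),(-.045,.078)): print(p,np.round(c+p[0]*x+p[1]*y,3))
print(np.round(state()["tool_pos"],3),state()["grasp_force"])
```

```text
mat ((495.9629821777344, 274.7837829589844), (151.80654907226562, 232.28842163085938), 3.6881802082061768)
(-0.045, -0.078) [0.456 0.194]
(0.045, 0) [0.541 0.278]
(-0.045, 0.078) [0.446 0.35 ]
socket ((567.5098876953125, 9.307060241699219), (123.88902282714844, 126.80007934570312), 66.94174194335938)
[ 0.459 -0.284  0.218] 62.38733212765055
```

>>> jog_arm(motion="30 0.22 -0.56 0 0 0 0; 30 0.22 -0.56 0 0 0 0; 30 0.22 -0.56 0 0 0 0; 30 0.22 -0.56 0 0 0 0; 30 0.22 -0.56 0 0 0 0")

```text
time: 4.72
tool_pos: [0.4524, 0.018, 0.219]
tool_rot: [-0.001, 0.981, 0.196, -0.002]
contact_force: [1.1, 0.9, -2.5]
gripper_width: 0.545
grasp_force: 62.6
```

>>> jog_arm(motion="30 0.22 -0.56 0 0 0 0; 30 0.22 -0.56 0 0 0 0; 30 0.22 -0.56 0 0 0 0; 30 0.22 -0.56 0 0 0 0; 30 0.22 -0.56 0 0 0 0")

```text
time: 5.35
tool_pos: [0.4462, 0.3185, 0.2188]
tool_rot: [0.001, 0.98, 0.197, -0.002]
contact_force: [0.3, -0.2, -2.5]
gripper_width: 0.547
grasp_force: 62.6
```

Run:
```python
from h import *
goto([.446,.35,.061])
```

```text
t 5.3 tcp [0.446 0.318 0.219] h -67.3 -> -67.3 j6 1.66
shift [ 0.025 -0.058  0.315] turn [ 0.     0.002 -0.   ]
```

>>> jog_arm(motion="30 0.024 -0.06 0.05 0 0 0; 30 0.024 -0.06 0.15 0 0 0; 30 0.024 -0.06 0.24 0 0 0; 30 0.024 -0.06 0.29 0 0 0; 30 0.024 -0.06 0.31 0 0 0")

```text
time: 5.98
tool_pos: [0.4447, 0.3474, 0.062]
tool_rot: [0.001, 0.981, 0.196, -0.003]
contact_force: [0.3, -0.1, -1.5]
gripper_width: 0.545
grasp_force: 62.6
```

>>> jog_arm(motion="30 0 0 0.012 0 0 0; 30 0 0 0.014 0 0 0; 60 0 0 0.014 0 0 0; 85 0 0 0.014 0 0 0; 85 0 0 0.014 0 0 0")

```text
time: 6.6
tool_pos: [0.4476, 0.349, 0.0598]
tool_rot: [-0.0, 0.981, 0.196, 0.0]
contact_force: [-0.3, 0.1, 1.1]
gripper_width: 0.857
grasp_force: 0.0
```

Run:
```python
from h import *
goto([.446,.35,.061])
f=grab_frame("wrist"); cv2.imwrite("pics/w1.png",f["color"][...,::-1])
```

```text
t 6.6 tcp [0.448 0.349 0.06 ] h -67.4 -> -67.4 j6 1.71
shift [-0.002 -0.003 -0.002] turn [-0.    -0.001 -0.   ]
```

View pics/w1.png

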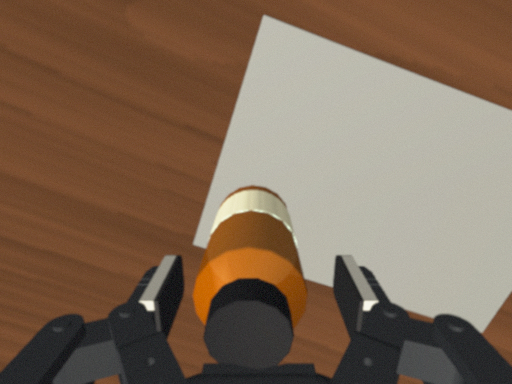

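The bottle stands on the mat, centred between the open fingers at about (250,270). Next I lift and go to the can.

>>> jog_arm(motion="85 0 0 -0.1 0 0 0; 85 0 0 -0.2 0 0 0; 100 -0.02 0.08 -0.3 0 0 0; 100 -0.05 0.2 -0.34 0 0 0; 100 -0.08 0.32 -0.34 0 0 0")

```text
time: 7.28
tool_pos: [0.4727, 0.1884, 0.2325]
tool_rot: [-0.0, 0.98, 0.197, 0.003]
contact_force: [1.1, 0.8, -0.1]
gripper_width: 1.001
grasp_force: 0.0
```

>>> jog_arm(motion="100 -0.16 0.6 0 0 0 0; 100 -0.16 0.6 0 0 0 0; 100 -0.16 0.6 0 0 0 0; 100 -0.16 0.6 0 0 0 0; 100 -0.16 0.6 0 0 0 0")

```text
time: 7.9
tool_pos: [0.5128, -0.1205, 0.2296]
tool_rot: [0.0, 0.981, 0.196, 0.001]
contact_force: [1.4, -1.0, 0.2]
gripper_width: 1.0
grasp_force: 0.0
```

>>> jog_arm(motion="100 -0.03 0.16 0 0 0 -0.12; 100 -0.03 0.16 0 0 0 -0.24; 100 -0.03 0.16 0 0 0 -0.36; 100 -0.03 0.16 0 0 0 -0.43; 100 -0.03 0.16 0 0 0 -0.43")

```text
time: 8.52
tool_pos: [0.5297, -0.1981, 0.2292]
tool_rot: [-0.0, 0.868, 0.496, -0.0]
contact_force: [0.6, 0.6, -0.7]
gripper_width: 1.0
grasp_force: 0.0
```

Run:
```python
from h import *
goto([.531,-.203,.061],-30)
```

```text
t 8.5 tcp [ 0.53  -0.198  0.229] h -30.5 -> -30.0 j6 0.04
shift [-0.007  0.007  0.336] turn [-0.     0.    -0.006]
```

>>> jog_arm(motion="100 -0.007 0.007 0.09 0 0 0; 100 -0.007 0.007 0.19 0 0 0; 100 -0.007 0.007 0.27 0 0 0; 100 -0.007 0.007 0.32 0 0 0; 100 -0.007 0.007 0.335 0 0 0")

```text
time: 9.15
tool_pos: [0.5297, -0.202, 0.0596]
tool_rot: [-0.002, 0.868, 0.496, -0.001]
contact_force: [-0.5, 0.4, 0.6]
gripper_width: 1.001
grasp_force: 0.0
```

>>> jog_arm(motion="100 0 0 0 0 0 0; 40 0 0 0 0 0 0; 30 0 0 0 0 0 0; 30 0 0 0 0 0 0; 30 0 0 0 0 0 0")

```text
time: 9.78
tool_pos: [0.5321, -0.2033, 0.0634]
tool_rot: [0.001, 0.868, 0.497, 0.001]
contact_force: [-0.6, -0.3, 6.6]
gripper_width: 0.512
grasp_force: 61.6
```

>>> jog_arm(motion="30 0 0 -0.08 0 0 0; 30 0 0 -0.18 0 0 0; 30 0 0 -0.28 0 0 0; 30 0 0 -0.32 0 0 0; 30 0 0 -0.32 0 0 0")

```text
time: 10.4
tool_pos: [0.5314, -0.203, 0.2224]
tool_rot: [0.001, 0.868, 0.497, 0.001]
contact_force: [0.0, -0.4, -1.7]
gripper_width: 0.513
grasp_force: 61.5
```

Run:
```python
from h import *
goto([.541,.278,.22])
```

```text
t 10.4 tcp [ 0.531 -0.203  0.222] h -30.4 -> -30.4 j6 0.04
shift [ 0.839 -0.471  0.004] turn [ 0.001 -0.     0.   ]
```

>>> jog_arm(motion="30 0.54 -0.3 0 0 0 0; 30 0.54 -0.3 0 0 0 0; 30 0.54 -0.3 0 0 0 0; 30 0.54 -0.3 0 0 0 0; 30 0.54 -0.3 0 0 0 0")

```text
time: 11.02
tool_pos: [0.5364, 0.1079, 0.2177]
tool_rot: [-0.001, 0.868, 0.497, -0.003]
contact_force: [1.1, -0.5, -1.9]
gripper_width: 0.509
grasp_force: 61.7
```

>>> jog_arm(motion="30 0.3 -0.17 0 0 0 0; 30 0.3 -0.17 0 0 0 0; 30 0.3 -0.17 0 0 0 0; 30 0.3 -0.17 0.06 0 0 0; 30 0.3 -0.17 0.16 0 0 0")

```text
time: 11.65
tool_pos: [0.5406, 0.2792, 0.1392]
tool_rot: [0.0, 0.867, 0.497, -0.0]
contact_force: [0.2, -0.6, -2.1]
gripper_width: 0.511
grasp_force: 61.7
```

Run:
```python
from h import *
goto([.541,.278,.061])
```

```text
t 11.7 tcp [0.541 0.279 0.139] h -30.3 -> -30.3 j6 0.88
shift [-0.002  0.002  0.156] turn [-0.  0.  0.]
```

>>> jog_arm(motion="30 0 0 0.08 0 0 0; 30 0 0 0.14 0 0 0; 30 0 0 0.155 0 0 0; 30 0 0 0.163 0 0 0; 30 0 0 0.163 0 0 0")

```text
time: 12.28
tool_pos: [0.539, 0.2783, 0.0603]
tool_rot: [-0.001, 0.868, 0.497, -0.003]
contact_force: [-7.3, -1.6, 11.8]
gripper_width: 0.51
grasp_force: 63.4
```

>>> jog_arm(motion="55 0 0 0 0 0 0; 80 0 0 0 0 0 0; 85 0 0 0 0 0 0; 85 0 0 -0.06 0 0 0; 85 0 0 -0.16 0 0 0")

```text
time: 12.9
tool_pos: [0.5391, 0.2776, 0.1379]
tool_rot: [-0.001, 0.868, 0.497, -0.003]
contact_force: [1.1, 1.0, 0.1]
gripper_width: 0.85
grasp_force: 0.0
```

Run:
```python
from h import *
goto([.565,-.304,.23],61.2-180)
f=grab_frame("wrist")
for t in ("can_mid","bottle_mid"): print(t,[(round(r["p"],2),np.round(r["at"],3).tolist()) for r in place_of("wrist",t)[:2]])
```

```text
t 12.9 tcp [0.539 0.278 0.138] h -30.4 -> -118.8 j6 0.88
shift [-0.978  0.633 -0.182] turn [0.    0.005 1.028]
can_mid []
bottle_mid [(0.73, [0.448, 0.352, 0.054])]
```

>>> jog_arm(motion="100 0 0 -0.1 0 0 0; 100 -0.07 0.045 -0.16 0 0 0; 100 -0.17 0.11 -0.18 0 0 0; 100 -0.27 0.175 -0.18 0 0 0.11; 100 -0.37 0.24 -0.18 0 0 0.22")

```text
time: 13.68
tool_pos: [0.5501, 0.0564, 0.2287]
tool_rot: [-0.0, 0.939, 0.345, -0.001]
contact_force: [0.6, -0.2, 0.3]
gripper_width: 1.0
grasp_force: 0.0
```

Run:
```python
from h import *
goto([.565,-.304,.23],61.2-180)
```

```text
t 13.7 tcp [0.55  0.056 0.229] h -49.6 -> -118.8 j6 0.83
shift [-0.444  0.568 -0.003] turn [-0.     0.001  0.805]
```

>>> jog_arm(motion="100 -0.36 0.46 0 0 0 0.12; 100 -0.36 0.46 0 0 0 0.24; 100 -0.36 0.46 0 0 0 0.36; 100 -0.36 0.46 0 0 0 0.48; 100 -0.36 0.46 0 0 0 0.58")

```text
time: 14.3
tool_pos: [0.5632, -0.2361, 0.2281]
tool_rot: [-0.001, 0.997, -0.084, -0.001]
contact_force: [0.2, -0.6, 0.1]
gripper_width: 1.002
grasp_force: 0.0
```

Run:
```python
from h import *
goto([.565,-.304,.23],61.2-180)
```

```text
t 14.3 tcp [ 0.563 -0.236  0.228] h -99.6 -> -118.8 j6 1.22
shift [ 0.026  0.133 -0.004] turn [-0.     0.002  0.224]
```

>>> jog_arm(motion="100 0.026 0.133 0 0 0 0.12; 100 0.026 0.133 0 0 0 0.22; 100 0.026 0.133 0 0 0 0.22; 100 0.026 0.133 0.06 0 0 0.22; 100 0.026 0.133 0.12 0 0 0.22")

```text
time: 14.92
tool_pos: [0.5665, -0.3003, 0.1691]
tool_rot: [-0.0, 0.971, -0.241, -0.0]
contact_force: [0.6, 0.5, 0.0]
gripper_width: 1.005
grasp_force: 0.0
```

Run:
```python
from h import *
goto([.565,-.304,.061],61.2-180)
```

```text
t 14.9 tcp [ 0.566 -0.3    0.169] h -117.9 -> -118.8 j6 1.45
shift [0.001 0.008 0.216] turn [-0.     0.     0.011]
```

>>> jog_arm(motion="100 0.001 0.008 0.05 0 0 0.01; 100 0.001 0.008 0.12 0 0 0.01; 100 0.001 0.008 0.18 0 0 0.01; 100 0.001 0.008 0.21 0 0 0.01; 100 0.001 0.008 0.21 0 0 0.01")

```text
time: 15.55
tool_pos: [0.5642, -0.3039, 0.0637]
tool_rot: [-0.001, 0.968, -0.249, -0.001]
contact_force: [0.4, 0.2, 0.4]
gripper_width: 0.998
grasp_force: 0.0
```

>>> jog_arm(motion="70 0 0 0 0 0 0; 40 0 0 0 0 0 0; 25 0 0 0 0 0 0; 25 0 0 0 0 0 0; 25 0 0 0 0 0 0")

```text
time: 16.18
tool_pos: [0.5661, -0.3058, 0.0669]
tool_rot: [0.0, 0.968, -0.25, 0.001]
contact_force: [1.2, 0.4, 5.6]
gripper_width: 0.458
grasp_force: 62.9
```

>>> jog_arm(motion="25 0 0 -0.08 0 0 0; 25 0 0 -0.18 0 0 0; 25 0 0 -0.28 0 0 0; 25 0 0 -0.32 0 0 0; 25 0 0 -0.32 0 0 0")

```text
time: 16.8
tool_pos: [0.5653, -0.3054, 0.2257]
tool_rot: [0.0, 0.968, -0.25, 0.001]
contact_force: [-0.5, -0.4, -2.9]
gripper_width: 0.459
grasp_force: 62.1
```

Run:
```python
from h import *
goto([.456,.194,.222])
f=grab_frame("wrist"); cv2.imwrite("pics/w2.png",f["color"][...,::-1])
```

```text
t 16.8 tcp [ 0.565 -0.305  0.226] h -119.0 -> -119.0 j6 1.47
shift [-0.675 -0.768  0.006] turn [ 0.    -0.001  0.   ]
```

View pics/w2.png

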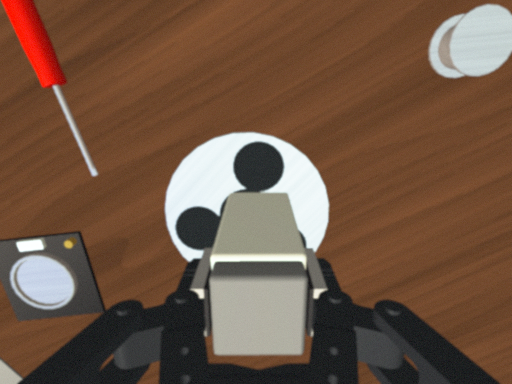

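The canister is held squarely at (258,280), and the freed pads show at (258,165) and (198,228).

>>> jog_arm(motion="25 -0.34 -0.385 0 0 0 0; 25 -0.34 -0.385 0 0 0 0; 25 -0.34 -0.385 0 0 0 0; 25 -0.34 -0.385 0 0 0 0; 25 -0.34 -0.385 0 0 0 0")

```text
time: 17.48
tool_pos: [0.5069, -0.0509, 0.2214]
tool_rot: [-0.0, 0.969, -0.248, -0.003]
contact_force: [-0.1, -0.2, -2.3]
gripper_width: 0.453
grasp_force: 62.0
```

>>> jog_arm(motion="25 -0.335 -0.383 0 0 0 0; 25 -0.335 -0.383 0 0 0 0; 25 -0.335 -0.383 0 0 0 0; 25 -0.335 -0.383 0 0 0 0; 25 -0.335 -0.383 0 0 0 0")

```text
time: 18.1
tool_pos: [0.4537, 0.1965, 0.2225]
tool_rot: [0.001, 0.969, -0.247, -0.002]
contact_force: [0.3, -1.1, -2.5]
gripper_width: 0.457
grasp_force: 62.1
```

Run:
```python
from h import *
goto([.456,.194,.0625])
```

```text
t 18.1 tcp [0.454 0.197 0.222] h -118.6 -> -118.6 j6 2.33
shift [0.007 0.001 0.32 ] turn [ 0.002  0.002 -0.   ]
```

>>> jog_arm(motion="25 0 0 0.1 0 0 0; 25 0 0 0.2 0 0 0; 25 0 0 0.28 0 0 0; 25 0 0 0.31 0 0 0; 25 0 0 0.323 0 0 0")

```text
time: 18.73
tool_pos: [0.4547, 0.1927, 0.064]
tool_rot: [0.002, 0.968, -0.25, -0.002]
contact_force: [-14.6, -6.6, 27.2]
gripper_width: 0.452
grasp_force: 65.7
```

>>> jog_arm(motion="25 0 0 0 0 0 0; 50 0 0 0 0 0 0; 75 0 0 0 0 0 0; 75 0 0 0 0 0 0; 75 0 0 -0.08 0 0 0")

```text
time: 19.35
tool_pos: [0.4527, 0.1935, 0.1008]
tool_rot: [0.002, 0.968, -0.25, -0.003]
contact_force: [1.0, 0.8, 0.1]
gripper_width: 0.749
grasp_force: 0.0
```

>>> jog_arm(motion="75 0 0 -0.1 0 0 0; 75 0 0 -0.2 0 0 0; 75 0 0 -0.26 0 0 0; 100 0.08 0.06 -0.26 0 0 0; 100 0.17 0.14 -0.26 0 0 0")

```text
time: 19.98
tool_pos: [0.4967, 0.0915, 0.235]
tool_rot: [-0.0, 0.969, -0.248, 0.001]
contact_force: [1.2, 0.4, -0.1]
gripper_width: 1.002
grasp_force: 0.0
```

Run:
```python
from h import *
goto([.519,-.263,.2],-90)
f=grab_frame("wrist"); cv2.imwrite("pics/w3.png",f["color"][...,::-1])
for t in ("can_mid","bottle_mid","canister_mid"): print(t,[(round(r["p"],2),np.round(r["at"],3).tolist()) for r in place_of("wrist",t)[:2]])
```

```text
t 20.0 tcp [0.497 0.092 0.235] h -118.8 -> -90.0 j6 2.11
shift [0.38 0.6  0.07] turn [-0.001 -0.002 -0.335]
can_mid [(0.72, [0.542, 0.284, 0.057])]
bottle_mid [(0.68, [0.447, 0.35, 0.056])]
canister_mid [(0.61, [0.457, 0.196, 0.055])]
```

View pics/w3.png

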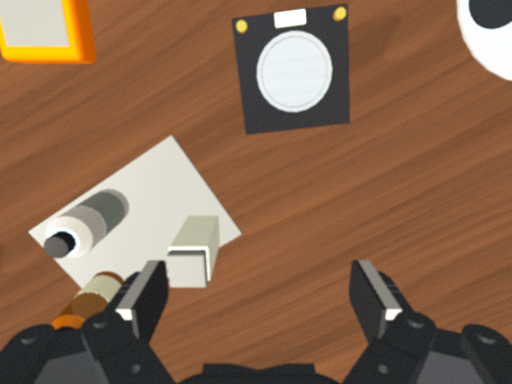

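All three containers stand upright on the mat: can at (70,235), canister at (195,255), bottle at (85,300). The socket ring shows at (294,71). Next is the lamp.

Run:
```python
from h import *
f=grab_frame("wrist"); g=cv2.medianBlur(cv2.cvtColor(f["color"],cv2.COLOR_RGB2GRAY),3)
m=(g>130).astype(np.uint8); n,l,s,c=cv2.connectedComponentsWithStats(m); i=l[71,294]; print(s[i],c[i])
cs,_=cv2.findContours((l==i).astype(np.uint8),cv2.RETR_EXTERNAL,cv2.CHAIN_APPROX_NONE)
P=px2w(f,max(cs,key=len).reshape(-1,2),.015)
print(np.round(cv2.fitEllipse(P[:,:2].astype(np.float32)*1000),1) if 0 else cv2.fitEllipse(P[:,:2].astype(np.float32)*1000))
print([(round(r["p"],2),np.round(r["at"],3).tolist()) for r in place_of("wrist","socket")[:2]])
```

```text
[ 255   29   77   82 4946] [292.79498585  69.67448443]
((567.7468872070312, 10.746674537658691), (79.61077117919922, 79.87764739990234), 143.13711547851562)
[(0.64, [0.566, 0.004, -0.0])]
```

>>> jog_arm(motion="100 0.33 0.52 0 0 0 0; 100 0.33 0.52 0 0 0 0; 100 0.33 0.52 0 0 0 0; 100 0.33 0.52 0 0 0 0; 100 0.33 0.52 0 0 0 0")

```text
time: 20.9
tool_pos: [0.5149, -0.216, 0.2339]
tool_rot: [-0.0, 0.969, -0.249, 0.0]
contact_force: [0.8, 0.4, -0.1]
gripper_width: 0.996
grasp_force: 0.0
```

Run:
```python
from h import *
goto([.519,-.263,.0115])
f=grab_frame("wrist")
print([(round(r["p"],2),np.round(r["at"],3).tolist()) for r in place_of("wrist","lamp_mid")[:2]])
H,W=f["range_z"].shape; v,u=np.mgrid[:H,:W]
P=px2w(f,np.c_[u.ravel(),v.ravel()])
q=P[(f["range_z"].ravel()>0)&(np.hypot(P[:,0]-.519,P[:,1]+.263)<.04)&(abs(P[:,2]-.056)<.006)]
print(len(q),cv2.minAreaRect(q[:,:2].astype(np.float32)*1000))
```

```text
t 20.9 tcp [ 0.515 -0.216  0.234] h -118.8 -> -118.8 j6 1.54
shift [0.052 0.079 0.445] turn [-0. -0. -0.]
[(0.87, [0.521, -0.263, 0.034]), (0.46, [0.568, 0.01, -0.0])]
2234 ((518.7747802734375, -262.5316162109375), (53.7183952331543, 52.82292556762695), 17.90656089782715)
```

>>> jog_arm(motion="100 0.052 0.078 0.06 0 0 0; 100 0.052 0.078 0.12 0 0 0; 100 0.052 0.078 0.22 0 0 0; 100 0.052 0.078 0.32 0 0 0; 100 0.052 0.078 0.4 0 0 0")

```text
time: 21.62
tool_pos: [0.5184, -0.2596, 0.0315]
tool_rot: [-0.001, 0.969, -0.249, -0.001]
contact_force: [0.9, 0.4, -0.7]
gripper_width: 1.003
grasp_force: 0.0
```

>>> jog_arm(motion="100 0 0 0.03 0 0 0; 100 0 0 0.045 0 0 0; 100 0 0 0.045 0 0 0; 80 0 0 0.045 0 0 0; 60 0 0 0.045 0 0 0")

```text
time: 22.25
tool_pos: [0.5194, -0.263, 0.013]
tool_rot: [0.001, 0.968, -0.25, 0.001]
contact_force: [-6.2, 3.0, 6.9]
gripper_width: 0.619
grasp_force: 62.9
```

>>> jog_arm(motion="45 0 0 0 0 0 0; 45 0 0 0 0 0 0; 45 0 0 0 0 0 0; 45 0 0 -0.08 0 0 0; 45 0 0 -0.18 0 0 0")

```text
time: 22.88
tool_pos: [0.5167, -0.2612, 0.0999]
tool_rot: [-0.001, 0.968, -0.25, -0.002]
contact_force: [0.5, -0.0, -1.6]
gripper_width: 0.618
grasp_force: 63.6
```

Run:
```python
from h import *
goto([.5677,.0107,.1])
```

```text
t 22.9 tcp [ 0.517 -0.261  0.1  ] h -119.0 -> -119.0 j6 1.48
shift [-0.174 -0.525  0.001] turn [-0.     0.003  0.   ]
```

>>> jog_arm(motion="45 -0.174 -0.525 -0.04 0 0 0; 45 -0.174 -0.525 -0.04 0 0 0; 45 -0.174 -0.525 -0.04 0 0 0; 45 -0.174 -0.525 -0.04 0 0 0; 45 -0.174 -0.525 -0.04 0 0 0")

```text
time: 23.5
tool_pos: [0.5689, 0.0126, 0.1209]
tool_rot: [-0.0, 0.969, -0.249, -0.0]
contact_force: [-0.4, -0.8, -1.3]
gripper_width: 0.621
grasp_force: 64.0
```

Run:
```python
from h import *
goto([.5677,.0107,.0155])
```

```text
t 23.5 tcp [0.569 0.013 0.121] h -118.8 -> -118.8 j6 1.96
shift [-0.     0.005  0.211] turn [-0.     0.001  0.   ]
```

>>> jog_arm(motion="45 -0.001 0.005 0.06 0 0 0; 45 -0.001 0.005 0.12 0 0 0; 45 -0.001 0.005 0.17 0 0 0; 45 -0.001 0.005 0.19 0 0 0; 45 -0.001 0.005 0.2 0 0 0")

```text
time: 24.12
tool_pos: [0.5674, 0.0076, 0.0208]
tool_rot: [0.0, 0.968, -0.25, -0.0]
contact_force: [0.8, -0.3, -1.9]
gripper_width: 0.618
grasp_force: 64.0
```

>>> jog_arm(motion="45 0 0 0.006 0 0 0; 45 0 0 0.01 0 0 0; 65 0 0 0.01 0 0 0; 90 0 0 0.01 0 0 0; 100 0 0 0.01 0 0 0")

```text
time: 24.75
tool_pos: [0.5682, 0.0076, 0.0168]
tool_rot: [-0.0, 0.968, -0.25, 0.001]
contact_force: [0.4, -0.4, 0.5]
gripper_width: 1.003
grasp_force: 0.0
```

>>> jog_arm(motion="100 0 0 -0.08 0 0 0; 100 0 0 -0.18 0 0 0; 100 0 0 -0.28 0 0 0; 100 0 0 -0.38 0 0 0; 100 0 0 -0.42 0 0 0")

```text
time: 25.38
tool_pos: [0.5693, 0.0075, 0.2306]
tool_rot: [-0.0, 0.968, -0.25, 0.003]
contact_force: [0.2, -0.2, 0.4]
gripper_width: 1.001
grasp_force: 0.0
```

Run:
```python
from h import *
goto([.456,.194,.22])
f=grab_frame("wrist"); cv2.imwrite("pics/w4.png",f["color"][...,::-1])
for t in ("lamp_mid","can_mid","bottle_mid","canister_mid"): print(t,[(round(r["p"],2),np.round(r["at"],3).tolist()) for r in place_of("wrist",t)[:2]])
H,W=f["range_z"].shape; v,u=np.mgrid[:H,:W]
P=px2w(f,np.c_[u.ravel(),v.ravel()]); ok=f["range_z"].ravel()>0
for n,c,z in (("lamp",(.568,.011),.06),("canister",(.456,.194),.105)):
    q=P[ok&(np.hypot(P[:,0]-c[0],P[:,1]-c[1])<.04)&(abs(P[:,2]-z)<.006)]
    if len(q)>20: print(n,len(q),cv2.minAreaRect(q[:,:2].astype(np.float32)*1000),np.median(q[:,2]))
```

```text
t 25.4 tcp [0.569 0.007 0.231] h -118.9 -> -118.9 j6 1.96
shift [-0.379 -0.217  0.02 ] turn [-0.002 -0.004 -0.   ]
lamp_mid [(0.88, [0.569, 0.006, 0.036])]
can_mid [(0.7, [0.54, 0.278, 0.056])]
bottle_mid []
canister_mid [(0.71, [0.46, 0.194, 0.054])]
lamp 2153 ((568.441162109375, 8.453113555908203), (53.08250045776367, 53.67402267456055), 61.91154479980469) 0.060667681954107544
canister 548 ((454.595703125, 182.33692932128906), (22.146095275878906, 43.6930046081543), 87.61122131347656) 0.10531021112815131
```

View pics/w4.png

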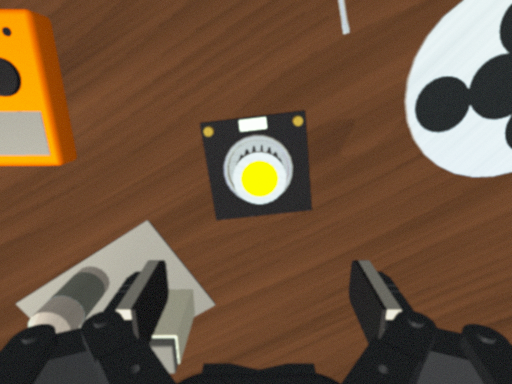

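The lamp sits in the ring at (260,178); its top is at z = 0.0607 (0.060 expected) and it is about 2 mm off centre. The containers go back now, canister first.

>>> jog_arm(motion="100 -0.38 -0.217 0 0 0 0; 100 -0.38 -0.217 0 0 0 0; 100 -0.38 -0.217 0 0 0 0; 80 -0.38 -0.217 0 0 0 0; 75 -0.38 -0.217 0.06 0 0 0")

```text
time: 26.25
tool_pos: [0.4532, 0.1965, 0.1958]
tool_rot: [-0.0, 0.969, -0.248, 0.001]
contact_force: [0.5, -0.5, -0.1]
gripper_width: 0.751
grasp_force: 0.0
```

Run:
```python
from h import *
goto([.455,.193,.063])
f=grab_frame("wrist")
print([(round(r["p"],2),np.round(r["at"],3).tolist()) for r in place_of("wrist","canister_mid")[:2]])
```

```text
t 26.2 tcp [0.453 0.197 0.196] h -118.7 -> -118.7 j6 2.33
shift [0.006 0.005 0.266] turn [-0.001 -0.001 -0.   ]
[]
```

>>> jog_arm(motion="75 0.002 0.001 0.06 0 0 0; 75 0.002 0.001 0.14 0 0 0; 75 0.002 0.001 0.2 0 0 0; 75 0.002 0.001 0.25 0 0 0; 75 0.002 0.001 0.262 0 0 0")

```text
time: 26.98
tool_pos: [0.4527, 0.1927, 0.0625]
tool_rot: [0.001, 0.968, -0.25, -0.003]
contact_force: [0.4, 1.0, 0.5]
gripper_width: 0.755
grasp_force: 0.0
```

>>> jog_arm(motion="75 0 0 0 0 0 0; 50 0 0 0 0 0 0; 25 0 0 0 0 0 0; 25 0 0 0 0 0 0; 25 0 0 0 0 0 0")

```text
time: 27.6
tool_pos: [0.4559, 0.194, 0.0669]
tool_rot: [-0.001, 0.968, -0.25, 0.001]
contact_force: [-0.0, 0.5, 5.4]
gripper_width: 0.453
grasp_force: 61.5
```

>>> jog_arm(motion="25 0 0 -0.08 0 0 0; 25 0 0 -0.18 0 0 0; 25 0 0 -0.28 0 0 0; 25 0 0 -0.32 0 0 0; 25 0 0 -0.32 0 0 0")

```text
time: 28.22
tool_pos: [0.4549, 0.1937, 0.2256]
tool_rot: [-0.0, 0.968, -0.25, 0.001]
contact_force: [-0.1, 0.1, -2.0]
gripper_width: 0.458
grasp_force: 61.3
```

Run:
```python
from h import *
goto([.566,-.3055,.224])
```

```text
t 28.2 tcp [0.455 0.194 0.226] h -118.9 -> -118.9 j6 2.33
shift [0.678 0.766 0.003] turn [-0.001 -0.001 -0.   ]
```

>>> jog_arm(motion="25 0.34 0.383 0 0 0 0; 25 0.34 0.383 0 0 0 0; 25 0.34 0.383 0 0 0 0; 25 0.34 0.383 0 0 0 0; 25 0.34 0.383 0 0 0 0")

```text
time: 28.85
tool_pos: [0.5093, -0.0593, 0.2213]
tool_rot: [0.0, 0.968, -0.253, -0.003]
contact_force: [0.6, 0.5, -2.5]
gripper_width: 0.458
grasp_force: 61.7
```

>>> jog_arm(motion="25 0.338 0.383 0 0 0 0; 25 0.338 0.383 0 0 0 0; 25 0.338 0.383 0 0 0 0; 25 0.338 0.383 0 0 0 0; 25 0.338 0.383 0 0 0 0")

```text
time: 29.48
tool_pos: [0.565, -0.3074, 0.2211]
tool_rot: [-0.001, 0.968, -0.251, -0.003]
contact_force: [-0.1, 0.6, -2.0]
gripper_width: 0.454
grasp_force: 61.9
```

Run:
```python
from h import *
goto([.566,-.3055,.067])
```

```text
t 29.5 tcp [ 0.565 -0.307  0.221] h -119.1 -> -119.1 j6 1.47
shift [ 0.002 -0.004  0.308] turn [-0.     0.004  0.   ]
```

>>> jog_arm(motion="25 0 -0.002 0.1 0 0 0; 25 0 -0.002 0.2 0 0 0; 25 0 -0.002 0.27 0 0 0; 25 0 -0.002 0.3 0 0 0; 25 0 -0.002 0.307 0 0 0")

```text
time: 30.1
tool_pos: [0.5664, -0.3034, 0.071]
tool_rot: [-0.0, 0.968, -0.249, -0.001]
contact_force: [0.1, -0.4, -2.0]
gripper_width: 0.455
grasp_force: 61.8
```

>>> jog_arm(motion="25 0 0 0.002 0 0 0; 25 0 0 0.002 0 0 0; 50 0 0 0.002 0 0 0; 80 0 0 0.002 0 0 0; 100 0 0 0.002 0 0 0")

```text
time: 30.72
tool_pos: [0.5666, -0.305, 0.0713]
tool_rot: [0.0, 0.968, -0.25, 0.0]
contact_force: [-0.4, 0.5, 0.2]
gripper_width: 0.903
grasp_force: 0.0
```

>>> jog_arm(motion="100 0 0 -0.08 0 0 0; 100 0 0 -0.18 0 0 0; 100 0 0 -0.28 0 0 0; 100 0 0 -0.33 0 0 0; 100 0 0 -0.33 0 0 0")

```text
time: 31.35
tool_pos: [0.5676, -0.3056, 0.2392]
tool_rot: [0.001, 0.968, -0.25, 0.003]
contact_force: [0.4, -0.2, -0.3]
gripper_width: 0.999
grasp_force: 0.0
```

Run:
```python
from h import *
goto([.539,.278,.23],-30.4)
f=grab_frame("wrist"); cv2.imwrite("pics/w5.png",f["color"][...,::-1])
print([(round(r["p"],2),np.round(r["at"],3).tolist()) for r in place_of("wrist","canister_mid")[:2]])
H,W=f["range_z"].shape; v,u=np.mgrid[:H,:W]
P=px2w(f,np.c_[u.ravel(),v.ravel()]); ok=f["range_z"].ravel()>0
q=P[ok&(np.hypot(P[:,0]-.566,P[:,1]+.305)<.04)&(abs(P[:,2]-.108)<.006)]
if len(q)>20: print(len(q),cv2.minAreaRect(q[:,:2].astype(np.float32)*1000),np.median(q[:,2]))
```

```text
t 31.4 tcp [ 0.568 -0.306  0.239] h -118.9 -> -30.4 j6 1.47
shift [-0.615 -0.994  0.014] turn [ 0.003 -0.003 -1.03 ]
[]
1656 ((567.6175537109375, -303.4727478027344), (36.948184967041016, 36.97589874267578), 61.16352462768555) 0.10858518365006686
```

View pics/w5.png

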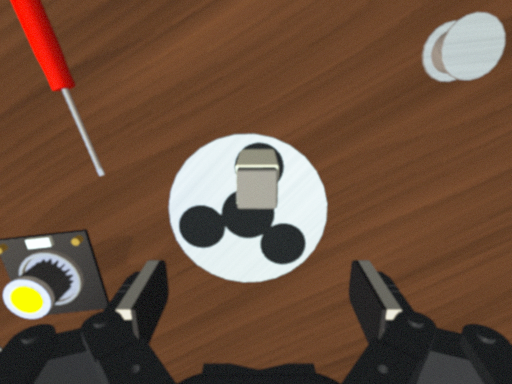

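The canister is back upright over its pad at (258,180), within 3 mm of its start. I'll read the empty pad centres from here, then fetch the can.

Run:
```python
from h import *
f=grab_frame("wrist"); g=cv2.cvtColor(f["color"],cv2.COLOR_RGB2GRAY)
m=cv2.erode((g<60).astype(np.uint8),np.ones((5,5)))
n,l,s,c=cv2.connectedComponentsWithStats(m)
for u,v in ((203,227),(283,243)):
    i=l[v,u]; print(s[i],np.round(c[i]),np.round(px2w(f,c[i],.006),4))
```

```text
[ 182  197  121   62 3062] [243. 228.] [[ 0.5025 -0.2456  0.006 ]]
[ 182  197  121   62 3062] [243. 228.] [[ 0.5025 -0.2456  0.006 ]]
```

>>> jog_arm(motion="100 -0.3 -0.5 0 0 0 -0.1; 100 -0.3 -0.5 0 0 0 -0.2; 100 -0.3 -0.5 0 0 0 -0.3; 100 -0.3 -0.5 0 0 0 -0.4; 100 -0.3 -0.5 0 0 0 -0.5")

```text
time: 32.12
tool_pos: [0.5546, -0.0107, 0.2331]
tool_rot: [-0.001, 0.992, 0.125, -0.002]
contact_force: [-0.4, -0.0, -0.0]
gripper_width: 1.0
grasp_force: 0.0
```

Run:
```python
from h import *
goto([.539,.278,.23],-30.4)
```

```text
t 32.1 tcp [ 0.555 -0.011  0.233] h -75.6 -> -30.4 j6 1.17
shift [ 0.113 -0.567  0.007] turn [-0.002  0.002 -0.526]
```

>>> jog_arm(motion="100 0.113 -0.567 0 0 0 -0.11; 100 0.113 -0.567 0 0 0 -0.22; 100 0.113 -0.567 0 0 0 -0.33; 100 0.113 -0.567 0 0 0 -0.44; 100 0.113 -0.567 0 0 0 -0.526")

```text
time: 32.75
tool_pos: [0.5405, 0.2777, 0.2329]
tool_rot: [-0.0, 0.868, 0.497, -0.002]
contact_force: [0.7, -0.3, 0.2]
gripper_width: 1.0
grasp_force: 0.0
```

Run:
```python
from h import *
goto([.539,.278,.06],-30.4)
f=grab_frame("wrist")
for t in ("can_mid","bottle_mid"): print(t,[(round(r["p"],2),np.round(r["at"],3).tolist()) for r in place_of("wrist",t)[:2]])
```

```text
t 32.8 tcp [0.541 0.278 0.233] h -30.4 -> -30.4 j6 0.88
shift [ 0.    -0.002  0.346] turn [-0.002  0.002  0.   ]
can_mid [(0.95, [0.542, 0.278, 0.058])]
bottle_mid [(0.84, [0.45, 0.349, 0.055])]
```

>>> jog_arm(motion="100 0 0 0.09 0 0 0; 100 0 0 0.2 0 0 0; 90 0 0 0.28 0 0 0; 90 0 0 0.33 0 0 0; 90 0 0 0.344 0 0 0")

```text
time: 33.52
tool_pos: [0.5402, 0.2732, 0.0601]
tool_rot: [-0.0, 0.87, 0.493, -0.003]
contact_force: [-0.1, -0.1, -0.0]
gripper_width: 0.898
grasp_force: 0.0
```

>>> jog_arm(motion="80 0 0 0 0 0 0; 55 0 0 0 0 0 0; 30 0 0 0 0 0 0; 30 0 0 0 0 0 0; 30 0 0 0 0 0 0")

```text
time: 34.15
tool_pos: [0.5433, 0.276, 0.0658]
tool_rot: [0.0, 0.869, 0.494, 0.002]
contact_force: [-1.6, 0.8, 6.8]
gripper_width: 0.514
grasp_force: 60.7
```

>>> jog_arm(motion="30 0 0 -0.08 0 0 0; 30 0 0 -0.18 0 0 0; 30 0 0 -0.28 0 0 0; 30 0 0 -0.32 0 0 0; 30 0 0 -0.32 0 0 0")

```text
time: 34.78
tool_pos: [0.5428, 0.2755, 0.2247]
tool_rot: [0.0, 0.869, 0.494, 0.001]
contact_force: [0.1, -0.2, -2.0]
gripper_width: 0.51
grasp_force: 61.2
```

Run:
```python
from h import *
goto([.5315,-.203,.22],-30.4)
```

```text
t 34.8 tcp [0.543 0.276 0.225] h -30.8 -> -30.4 j6 0.88
shift [-0.834  0.47   0.009] turn [ 0.001 -0.001 -0.004]
```

>>> jog_arm(motion="30 -0.53 0.3 0 0 0 0; 30 -0.53 0.3 0 0 0 0; 30 -0.53 0.3 0 0 0 0; 30 -0.53 0.3 0 0 0 0; 30 -0.53 0.3 0 0 0 0")

```text
time: 35.4
tool_pos: [0.5336, -0.0309, 0.2198]
tool_rot: [-0.002, 0.87, 0.494, -0.002]
contact_force: [0.7, -0.1, -0.5]
gripper_width: 0.512
grasp_force: 61.2
```

>>> jog_arm(motion="30 -0.306 0.168 0 0 0 0; 30 -0.306 0.168 0 0 0 0; 30 -0.306 0.168 0 0 0 0; 30 -0.306 0.168 0.05 0 0 0; 30 -0.306 0.168 0.15 0 0 0")

```text
time: 36.02
tool_pos: [0.5293, -0.2046, 0.1469]
tool_rot: [0.0, 0.87, 0.493, 0.0]
contact_force: [-0.0, 0.9, -1.9]
gripper_width: 0.514
grasp_force: 61.2
```

Run:
```python
from h import *
goto([.5315,-.203,.0695],-30.4)
```

```text
t 36.0 tcp [ 0.529 -0.205  0.147] h -30.9 -> -30.4 j6 0.04
shift [0.005 0.002 0.155] turn [ 0.    -0.    -0.006]
```

>>> jog_arm(motion="30 0.005 0.002 0.06 0 0 0; 30 0.005 0.002 0.12 0 0 0; 30 0.005 0.002 0.15 0 0 0; 30 0.005 0.002 0.159 0 0 0; 30 0.005 0.002 0.16 0 0 0")

```text
time: 36.65
tool_pos: [0.5308, -0.2014, 0.0685]
tool_rot: [-0.001, 0.869, 0.494, -0.001]
contact_force: [-3.5, 2.2, 5.7]
gripper_width: 0.514
grasp_force: 60.4
```

>>> jog_arm(motion="30 0 0 0 0 0 0; 50 0 0 0 0 0 0; 80 0 0 0 0 0 0; 95 0 0 0 0 0 0; 100 0 0 -0.06 0 0 0")

```text
time: 37.28
tool_pos: [0.5296, -0.2009, 0.0959]
tool_rot: [-0.003, 0.869, 0.494, -0.002]
contact_force: [0.0, -0.2, 0.8]
gripper_width: 0.999
grasp_force: 0.0
```

>>> jog_arm(motion="100 0 0 -0.1 0 0 0; 100 0 0 -0.2 0 0 0; 100 0 0 -0.27 0 0 0; 100 0 0 -0.27 0 0 0; 100 0 0 -0.27 0 0 0")

```text
time: 37.9
tool_pos: [0.5311, -0.2017, 0.2324]
tool_rot: [-0.001, 0.869, 0.494, -0.0]
contact_force: [-0.2, -0.8, -0.6]
gripper_width: 0.997
grasp_force: 0.0
```

Run:
```python
from h import *
goto([.447,.3495,.23],-67.4)
f=grab_frame("wrist"); cv2.imwrite("pics/w6.png",f["color"][...,::-1])
H,W=f["range_z"].shape; v,u=np.mgrid[:H,:W]
P=px2w(f,np.c_[u.ravel(),v.ravel()]); ok=f["range_z"].ravel()>0
for n,c,z in (("can",(.531,-.203),.12),("canister",(.567,-.303),.108)):
    q=P[ok&(np.hypot(P[:,0]-c[0],P[:,1]-c[1])<.035)&(P[:,2]>z-.014)&(P[:,2]<z+.01)]
    if len(q)>20: print(n,len(q),cv2.minAreaRect(q[:,:2].astype(np.float32)*1000),np.median(q[:,2]))
print([(round(r["p"],2),np.round(r["at"],3).tolist()) for r in place_of("wrist","can_mid")[:2]])
```

```text
t 37.9 tcp [ 0.531 -0.202  0.232] h -30.8 -> -67.4 j6 0.04
shift [ 0.861 -0.708  0.006] turn [-0.001  0.     0.426]
can 915 ((529.2310180664062, -197.6152801513672), (29.429410934448242, 30.89898681640625), 53.17160415649414) 0.11992970707451978
canister 1470 ((567.2542114257812, -302.36944580078125), (39.886329650878906, 38.05091857910156), 59.98202896118164) 0.10831689750817894
[(0.55, [0.531, -0.199, 0.061])]
```

View pics/w6.png

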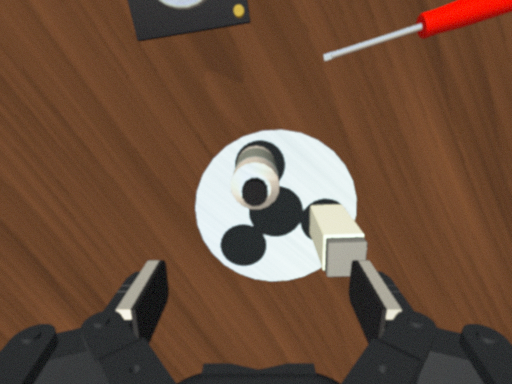

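Can and canister stand on their pads at (257,180) and (335,235); the can is about 5 mm from its start, against 15 allowed. The bottle is last.

>>> jog_arm(motion="100 0.47 -0.38 0 0 0 0.1; 100 0.47 -0.38 0 0 0 0.2; 100 0.47 -0.38 0 0 0 0.3; 100 0.47 -0.38 0 0 0 0.4; 100 0.47 -0.38 0 0 0 0.426")

```text
time: 38.62
tool_pos: [0.4871, 0.0993, 0.2319]
tool_rot: [-0.0, 0.981, 0.195, -0.001]
contact_force: [0.5, 1.1, -0.3]
gripper_width: 1.0
grasp_force: 0.0
```

Run:
```python
from h import *
goto([.4475,.3495,.23],-67.4)
```

```text
t 38.6 tcp [0.487 0.099 0.232] h -67.5 -> -67.4 j6 1.23
shift [ 0.119 -0.493  0.004] turn [-0.001  0.002 -0.001]
```

>>> jog_arm(motion="100 0.119 -0.493 0 0 0 0; 100 0.119 -0.493 0 0 0 0; 100 0.119 -0.493 0 0 0 0; 100 0.119 -0.493 0 0 0 0; 100 0.119 -0.493 0 0 0 0")

```text
time: 39.25
tool_pos: [0.4466, 0.3506, 0.2315]
tool_rot: [0.0, 0.98, 0.199, -0.002]
contact_force: [0.6, -0.9, 0.2]
gripper_width: 1.001
grasp_force: 0.0
```

Run:
```python
from h import *
goto([.4475,.3495,.0605],-67.4)
f=grab_frame("wrist")
print([(round(r["p"],2),np.round(r["at"],3).tolist()) for r in place_of("wrist","bottle_mid")[:2]])
```

```text
t 39.2 tcp [0.447 0.351 0.231] h -67.1 -> -67.4 j6 1.7
shift [0.002 0.003 0.342] turn [-0.     0.002  0.004]
[(0.65, [0.448, 0.352, 0.052])]
```

>>> jog_arm(motion="100 0 0 0.09 0 0 0; 100 0 0 0.2 0 0 0; 90 0 0 0.28 0 0 0; 90 0 0 0.33 0 0 0; 90 0 0 0.342 0 0 0")

```text
time: 39.98
tool_pos: [0.4474, 0.3451, 0.0599]
tool_rot: [0.001, 0.981, 0.195, -0.002]
contact_force: [0.2, 0.0, 1.3]
gripper_width: 0.897
grasp_force: 0.0
```

>>> jog_arm(motion="80 0 0 0 0 0 0; 55 0 0 0 0 0 0; 30 0 0 0 0 0 0; 30 0 0 0 0 0 0; 30 0 0 0 0 0 0")

```text
time: 40.6
tool_pos: [0.4499, 0.3486, 0.065]
tool_rot: [-0.001, 0.981, 0.196, 0.002]
contact_force: [-0.1, -0.2, 6.4]
gripper_width: 0.548
grasp_force: 61.0
```

>>> jog_arm(motion="30 0 0 -0.08 0 0 0; 30 0 0 -0.18 0 0 0; 30 0 0 -0.28 0 0 0; 30 0 0 -0.32 0 0 0; 30 0 0 -0.32 0 0 0")

```text
time: 41.22
tool_pos: [0.4491, 0.3479, 0.2235]
tool_rot: [-0.0, 0.981, 0.196, 0.001]
contact_force: [0.6, 0.7, -3.1]
gripper_width: 0.549
grasp_force: 62.3
```

Run:
```python
from h import *
goto([.461,-.284,.22],-67.4)
```

```text
t 41.2 tcp [0.449 0.348 0.224] h -67.4 -> -67.4 j6 1.7
shift [-0.464  1.176  0.006] turn [-0.    -0.001  0.   ]
```

>>> jog_arm(motion="30 -0.22 0.56 0 0 0 0; 30 -0.22 0.56 0 0 0 0; 30 -0.22 0.56 0 0 0 0; 30 -0.22 0.56 0 0 0 0; 30 -0.22 0.56 0 0 0 0")

```text
time: 41.85
tool_pos: [0.4529, 0.0448, 0.219]
tool_rot: [-0.001, 0.981, 0.196, -0.003]
contact_force: [0.6, -0.3, -0.9]
gripper_width: 0.543
grasp_force: 62.6
```

>>> jog_arm(motion="30 -0.22 0.56 0 0 0 0; 30 -0.22 0.56 0 0 0 0; 30 -0.22 0.56 0 0 0 0; 30 -0.22 0.56 0 0 0 0; 30 -0.22 0.56 0 0 0 0")

```text
time: 42.48
tool_pos: [0.4592, -0.2553, 0.2188]
tool_rot: [-0.002, 0.981, 0.195, -0.002]
contact_force: [1.1, 0.6, -2.0]
gripper_width: 0.546
grasp_force: 62.6
```

Run:
```python
from h import *
goto([.461,-.284,.069],-67.4)
```

```text
t 42.5 tcp [ 0.459 -0.255  0.219] h -67.5 -> -67.4 j6 0.53
shift [-0.018  0.056  0.299] turn [-0.003  0.002 -0.001]
```

>>> jog_arm(motion="30 -0.02 0.054 0.06 0 0 0; 30 -0.02 0.054 0.16 0 0 0; 30 -0.02 0.054 0.25 0 0 0; 30 -0.02 0.054 0.295 0 0 0; 30 -0.02 0.054 0.307 0 0 0")

```text
time: 43.1
tool_pos: [0.4589, -0.2787, 0.067]
tool_rot: [-0.007, 0.981, 0.196, -0.004]
contact_force: [-12.5, 16.3, 36.4]
gripper_width: 0.548
grasp_force: 61.8
```

>>> jog_arm(motion="30 0 0 0.003 0 0 0; 30 0 0 0.003 0 0 0; 50 0 0 0.003 0 0 0; 80 0 0 0.003 0 0 0; 95 0 0 0.003 0 0 0")

```text
time: 43.72
tool_pos: [0.461, -0.2818, 0.0657]
tool_rot: [-0.001, 0.981, 0.196, -0.001]
contact_force: [0.3, 0.2, -0.2]
gripper_width: 0.936
grasp_force: 0.0
```

>>> jog_arm(motion="100 0 0 -0.08 0 0 0; 100 0 0 -0.18 0 0 0; 100 0 0 -0.28 0 0 0; 100 -0.05 0 -0.34 0 0 0; 100 -0.12 0 -0.36 0 0 0")

```text
time: 44.35
tool_pos: [0.407, -0.3064, 0.2497]
tool_rot: [0.001, 0.98, 0.197, 0.001]
contact_force: [-0.1, 0.2, 0.3]
gripper_width: 1.0
grasp_force: 0.0
```

Run:
```python
from h import *
f=grab_frame("wrist"); cv2.imwrite("pics/w7.png",f["color"][...,::-1])
H,W=f["range_z"].shape; v,u=np.mgrid[:H,:W]
P=px2w(f,np.c_[u.ravel(),v.ravel()]); ok=f["range_z"].ravel()>0
for n,c,lo,hi in (("can",(.531,-.203),.105,.135),("bottle",(.461,-.282),.107,.13),("canister",(.565,-.304),.1,.115)):
    q=P[ok&(np.hypot(P[:,0]-c[0],P[:,1]-c[1])<.035)&(P[:,2]>lo)&(P[:,2]<hi)]
    if len(q)>20: print(n,len(q),np.round(np.r_[cv2.minAreaRect(q[:,:2].astype(np.float32)*1000)[:2]].ravel(),1),np.median(q[:,2]))
print(np.round(state()["tool_pos"],3),state()["gripper_width"])
f=grab_frame("scene"); cv2.imwrite("pics/s1.png",f["color"][...,::-1])
for t in "lamp_mid spool driver meter".split(): print(t,[(round(r["p"],2),np.round(r["at"],3).tolist()) for r in place_of("scene",t)[:2]])
```

```text
can 608 [ 518.9 -202.4   13.7   33.9] 0.10800791127035583
bottle 1102 [ 458.  -277.6   30.8   31.1] 0.11674094475244512
canister 1422 [ 556.4 -306.9   26.3   49.6] 0.10849541227119627
[ 0.404 -0.308  0.25 ] 1.0011159264793303
lamp_mid [(0.93, [0.567, 0.013, 0.033]), (0.53, [0.746, -0.16, -0.002])]
spool [(0.57, [0.573, -0.553, -0.0])]
driver [(0.61, [0.746, -0.159, -0.002]), (0.45, [0.567, -0.302, 0.059])]
meter [(0.95, [0.762, 0.189, 0.002])]
```

View pics/w7.png

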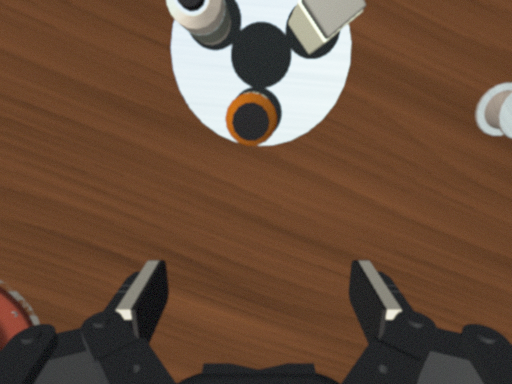

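View pics/s1.png

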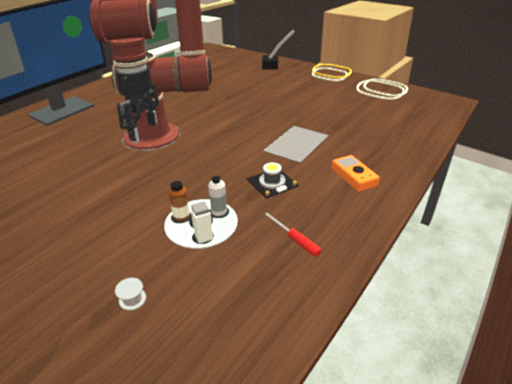

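The bottle stands at (255,117) about 5 mm from its start, with can and canister beside it. The scene view shows the lamp in the ring at (272,172) and the bystanders unmoved.

```bash
python3 -c "
from plant import *
print(job_done())"
```

```text
the job is handed in; nothing more can be done
None
```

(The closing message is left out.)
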